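# Load a sample case through the sprung flaps of a holding magazine

### The arm

A 6-joint arm with a two-finger parallel gripper is mounted at the origin on the work surface. World frame = base frame: x ahead of the robot, y to its left, z up, the work surface at z = 0. Lengths are in m, angles in rad, forces in N, time in s.
With the tool pointing down it reaches from about 0.4 to 0.825 m from the base axis. Payload 7 kg.
Tool frame: the origin (TCP) lies on the centre line of the jaws, within the pads' length; the fingertips stand finger_overhang ahead of it and the grasp point (between the pads) lies 6 mm ahead of it (finger_overhang is the distance from the TCP to the fingertips, in m); x points along the fingers, y is the direction in which the jaws open and shut, and the axes are right-handed (so a half turn about x gives the same grasp; the last joint's range is limited). The gripper opens to 88 mm and grips with 3 to 60 N. Pads are 19 mm wide; open, the fingers measure 130 mm over their backs; the gripper's body (78 mm by 193 mm) begins 47 mm behind the grasp point.
Start: joints at [1.631, 0.359, 0.012, 0, -1.224, -0.288], TCP at [0.152, 0.658, 0.252] pointing down, gripper open.
Joint ranges: [-3.07, 3.07], [-1.43, 2.12], [-1.02, 1.25], [-3.03, 1.67], [-3.05, -0], [-3.03, 3.03]. Speed limits (rad/s): [2.39, 2.39, 3.01, 3.14, 3.14, 3.14].

### API

Orientations are given as a unit quaternion [w, x, y, z].
In Python, from workcell import state, read_camera, hand_in, look_for, masks_of, pinpoint, finger_overhang gives the robot as it stands.
- The arm moves only by the tool servo_tool, never from a script. Its argument "moves" is a list of rows, each a list of 5 numbers: the opening in per cent of the stroke, from 0 (shut) to 100 (fully open), then the shift along the tool's x, y, z in cm, then the turn about the tool's x in rad. In form: [[jaw, x, y, z, yaw], ...]. A call has 1 to 10 rows; each row is the pose to reach, as a shift and turn from the pose commanded when the call began, along the tool's axes at that moment; what a row does not reach only later rows make up. A row lasts 1/12 s, in which the tool goes at most 41.7 mm and 7.16 degrees, less where a joint would pass 70% of its speed; a pose out of reach is approached as far as the arm can. A call with a gripper value outside its range is refused whole. The fingers move at their own pace and stop on an object; "grip_force" is the grip in N (left out, the last holds). Time passes only in rows, so rows that repeat a pose let the fingers close. It gives the time, the measured TCP pose, the force and the opening at its end, in the units of the state.
- state(): the state, without advancing time (a new reading comes with each control period).
- read_camera(name): name is "scene" or "top"; returns a dict with "color" (384x512x3 uint8, blue, green, red), "mtx" (3x3 intrinsics, pixels), "pose" (4x4, takes a point from camera to world coordinates). Camera axes: x right, y up, looking along -z (the intrinsics and any distortion apply to the point x, -y, -z); pixel columns grow to the right and rows downward; lengths in m; the calibration is good to about 2 mm. A picture is of the moment at which its call begins. There is no depth.
- hand_in(): hands the job in, once; it reports no verdict.
Trained networks look in a picture, given as the dict that the camera call returned (one of the last four; its "shot" number tells which), for a name from the list of things; names that differ only in an ending like _2 or _b are one class to them, and where a whole thing is asked for, a point or a joint stands for the part that bears it (a point fixed in the world has none). Each returns a list of dicts, best first, with "confidence" (0 to 1); they miss things now and then, are a little off and sometimes report something else, mostly with a low value. They report only what shows in the picture. A call takes as long as a camera call. They do not tell look-alikes from the thing itself.
- look_for(query, picture): "position" ([x, y, z] in m, in world coordinates, good to about 4 mm: the middle of the surface that is visible of it).
- masks_of(query, picture): "region" (384x512 bool, what is visible of it).
- pinpoint(query, picture): "position" ([x, y, z] in m, in world coordinates, good to about 4 mm: a listed point, or the origin of a listed thing).
The state is a dict: "time": time; "qpos": joint angles; "joint_velocities": joint speeds; "joint_torque": joint torques, N m; "tool_pos": TCP position; "orientation": TCP orientation; "force": force on the tool from outside, world axes, zero at the start; "ft_torque": the same for the moment, N m; "width": finger opening in m.
Only numpy, scipy, OpenCV 4.12 (cv2) and the standard library are available. Lean on these libraries where they do the work, as an engineer would, in place of code of your own. Each camera call takes 0.05 s, during which the arm holds its last target. There are 200 camera calls.

### The job

Put the blue sample case in the open tray of the magazine, lengthwise in front of the orange flaps, and let go of it. Then push it from behind, through the sprung flaps and on under the cover until you feel it meet the sliding back block, and press on gently until the block has given way by about 5 mm; take the hand out so that both flaps swing shut behind the case. Never ram the block or lean hard on the magazine with the hand, and leave the spray bottle, the glue bottle and the bowl where they stand.

Things in the scene. Friction and masses are not known exactly. Their poses are not given: they have to be found in the camera images.
- case_center (a point): Centre (half-way up) of the loose sample case, a rigid blue box with a pale line round it and brass label frames on its two ends: 56 (x) x 110 (y, its length) x 46 mm high, 0.2 to 0.45 kg. It starts flat on the table. Its two ends are alike; either may lead.
- magazine: Fixed magazine, 124 mm wide: open tray, gate with two orange flaps, grey chamber. Origin on the table under the middle of the gate; y axis = direction of travel (tray, flaps, chamber), x across, z up. Tray and chamber floor 4 mm above the table. Gate at y = 0: two dark posts 76 mm apart inside, 56 mm high, nothing overhead; flap recesses up to y = 40 mm.
- tray_mid (a point): Middle of the tray floor, at y = -90 mm, z = 4 mm in the magazine's frame. The tray runs from y = -165 to -15 mm between blue rails 66 mm apart inside, 6 mm thick and only 8 mm higher than the floor, so a case held by its long sides can be set down between them.
- cover_edge (a point): Middle of the cover's front edge, at y = 105 mm, z = 62 mm (cover 58 to 66 mm up, as far as y = 274 mm). From the gate to here the chamber is open above; its walls, up to 58 mm high, narrow from 76 to 64 mm apart between y = 40 and 70 mm: no room for fingers beside the case, but a closed gripper can follow behind it.
- flap_l (a joint): Left (-x side) orange flap, 30 mm long, from 8 to 46 mm above the magazine's origin, hinged upright on the post at x = -34 mm, y = 0. 0 = shut across the gate, grows to 1.5 rad as it swings inwards (+y). A spring shuts it (0.0125 N m when shut, 0.05 N m open): the push needs about 10 N for the 20 mm in which the case front forces both flaps open, then under 3 N.
- flap_r (a joint): Right (+x side) orange flap, the mirror image, hinged at x = 34 mm, y = 0. 0 = shut, 1.5 rad = fully open inwards.
- follower (a joint): How far (m) the orange back block, 58 mm wide, 40 mm high, hidden under the cover, has been pushed along +y: 0 at the start, 0.03 at most. Drag about 7 N, and it stays where left; the case alone slides with under 3 N. Its face starts anywhere from y = 155 to 195 mm (varies, not measured): it is met when the case's rear end is 45 to 85 mm past the gate.
- sprayer: Pink spray bottle standing on the table, 72 mm across, 164 mm high, origin under its middle. Leave alone.
- glue: White glue bottle with green cap, 48 mm across, 100 mm high, origin under its middle. Leave alone.
- bowl: White ceramic bowl, 100 mm across, 35 mm high, origin under its middle. Leave alone.
Things that resemble listed ones, but are neither listed nor needed, are in the scene too. Leave any purple or turquoise look-alike of the part that bears case_center alone.

How it is judged:
On the way, in this order (a step that is already met when the one before it is completed fails the run):
1. the case lies in the tray in front of the flaps, lengthwise, let go (y of case_center in the frame of magazine between -0.125 and -0.052 m and x of case_center in the frame of magazine between -0.012 and 0.012 m and z of case_center in the frame of magazine between 0.024 and 0.031 m and contact force between the fingers and case below 0.1 N and angle between the y axis of case_center and the y axis of magazine, either way round below 0.15 rad), for 0.2 s.
2. the case is half-way through the gate on the floor, holding both flaps open (y of case_center in the frame of magazine between -0.04 and 0.04 m and x of case_center in the frame of magazine between -0.012 and 0.012 m and z of case_center in the frame of magazine between 0.024 and 0.031 m and value of joint each of flap_l, flap_r above 0.9 rad), for 0.05 s.
At the end, for the whole second after the job is handed in: The case lies flat and at rest on the chamber floor wholly behind the gate (centre 95 to 155 mm past it, within 12 mm of the middle line, straight within 0.12 rad), the back block has been pushed 2 to 9 mm by it, both flaps are shut (under 0.1 rad) and the case is released (y of case_center in the frame of magazine between 0.095 and 0.155 m and x of case_center in the frame of magazine between -0.012 and 0.012 m and z of case_center in the frame of magazine between 0.024 and 0.031 m and angle between the y axis of case_center and the y axis of magazine, either way round below 0.12 rad and value of joint follower between 0.002 and 0.009 m and value of joint each of flap_l, flap_r below 0.1 rad and linear speed of case below 0.01 m/s and contact force between the fingers and case below 0.1 N); the robot touches nothing.
It fails at once if the back block is pushed more than 10 mm (value of joint follower above 0.01 m).
It fails at once if the case is rammed against the back block (over 20 N) (contact force between case and follower above 20 N).
It fails at once if the hand presses on the magazine or its flaps with more than 20 N (contact force between the arm and magazine above 20 N).
It fails at once if the spray bottle, glue bottle or bowl is moved more than 20 mm or tipped (distance of any of sprayer, glue, bowl from where it was at the start of the episode above 0.02 m or angle between any of sprayer, glue, bowl's own z axis and vertical above 0.3 rad).
It also fails if it takes over 54 s, if anything falls off the work surface, if the arm or the gripper's body presses on something with over 40 N, if the wrist force passes 120 N, or if a joint passes its speed limit or range.

## Working session

There is one attempt and no reset: what is moved stays moved. The work goes in short steps, Python scripts to look and compute and a tool call to move; the robot and the scene stay as the last step left them, time stands still between calls to the robot, and variables do not carry over. Pictures are saved under pics/ and viewed, about 8 in all and at most 12, crops included, and the job is handed in when it is done.

Besides the shell and the picture viewer there is one more tool, called after "Request:" as name(argument=value, ...), one argument or row to a line, values as JSON. servo_tool: Moves the arm, as the interface text tells. Its arguments: {"type":"object","properties":{"moves":{"type":"array"},"grip_force":{"type":"number"}},"required":["moves"]}

```bash
mkdir -p pics; cat > m.py <<'E'
from workcell import *
import numpy as np, cv2
E
python3 - <<'E'
from m import *
s=state(); print(s['time'],s['tool_pos'],s['orientation'],s['width'],s['force'],finger_overhang)
for n in ("scene","top"):
    p=read_camera(n); cv2.imwrite(f"pics/{n}0.png",p['color'])
    for q in ("case_center","magazine","tray_mid","cover_edge","sprayer","glue","bowl"):
        print(n,q,[(np.round(d['position'],3).tolist(),round(d['confidence'],2)) for d in pinpoint(q,p)[:3]])
E
```

```text
0.0 [0.15238145 0.65711805 0.25061823] [ 0.07980375 -0.70251315  0.08099904  0.70252814] 0.08754755247670648 [-0.79027105 -0.39598641 -0.00489817] 0.025
scene case_center [([0.532, -0.291, 0.022], 0.9), ([0.709, -0.202, 0.026], 0.88), ([0.726, -0.432, 0.022], 0.88)]
scene magazine [([0.526, 0.017, 0.002], 0.88)]
scene tray_mid [([0.528, -0.073, 0.001], 0.56)]
scene cover_edge [([0.526, 0.123, 0.06], 0.61)]
scene sprayer [([0.676, 0.391, -0.003], 0.86)]
scene glue [([0.656, -0.318, 0.001], 0.72)]
scene bowl [([0.358, 0.226, 0.002], 0.88)]
top case_center [([0.53, -0.296, 0.022], 0.79), ([0.711, -0.205, 0.024], 0.76), ([0.726, -0.431, 0.025], 0.59)]
top magazine [([0.529, 0.016, -0.003], 0.77), ([0.528, 0.121, 0.061], 0.38)]
top tray_mid [([0.53, -0.078, 0.007], 0.61)]
top cover_edge [([0.524, 0.122, 0.063], 0.84)]
top sprayer [([0.676, 0.385, 0.002], 0.68)]
top glue [([0.656, -0.319, -0.001], 0.64)]
top bowl [([0.362, 0.23, 0.001], 0.83)]
```

View pics/top0.png

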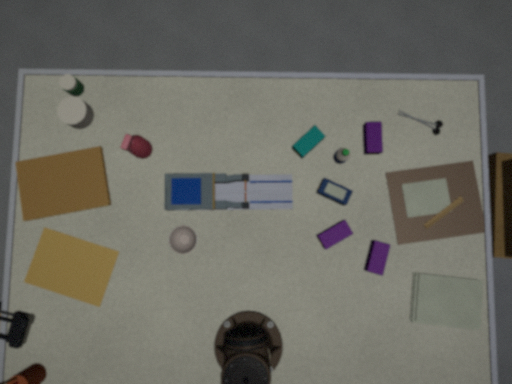

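View pics/scene0.png

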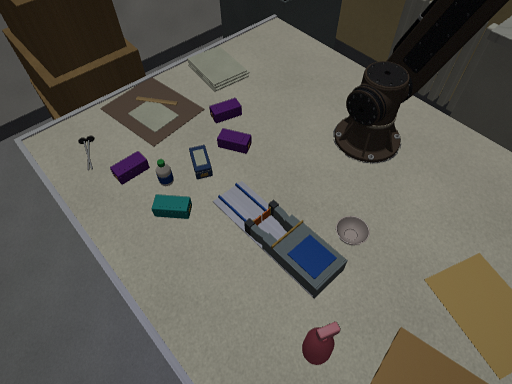

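```bash
cat >> m.py <<'E'
from scipy.optimize import minimize
def proj(p,P):
    P=np.asarray(P,float); c=(P-p['pose'][:3,3])@p['pose'][:3,:3]
    c=c*[1,-1,-1]; u=c@p['mtx'].T; return u[:,:2]/u[:,2:]
def ray(p,uv,z):
    d=np.linalg.inv(p['mtx'])@[uv[0],uv[1],1]; d=p['pose'][:3,:3]@(d*[1,-1,-1]); o=p['pose'][:3,3]
    return o+d*(z-o[2])/d[2]
def boxes(x,y,a,bs):
    R=np.array([[np.cos(a),-np.sin(a)],[np.sin(a),np.cos(a)]]); out=[]
    for (x0,x1,y0,y1,z0,z1) in bs:
        q=np.array([[X,Y,Z] for X in(x0,x1) for Y in(y0,y1) for Z in(z0,z1)],float)
        q[:,:2]=q[:,:2]@R.T+[x,y]; out.append(q)
    return out
def sil(p,bl):
    m=np.zeros((384*4,512*4),np.uint8)
    for q in bl:
        h=cv2.convexHull((proj(p,q)*4+1.5).round().astype(np.int32)); cv2.fillConvexPoly(m,h,1)
    return m>0
def fit(pics,masks,bs,x0):
    big=[cv2.resize(m.astype(np.float32),None,fx=4,fy=4,interpolation=cv2.INTER_LINEAR)>.5 for m in masks]
    def f(v):
        c=0
        for p,m in zip(pics,big):
            s=sil(p,boxes(*v,bs)); c+=1-(s&m).sum()/(s|m).sum()
        return c
    best=None
    sx=np.array(x0,float)
    r=minimize(f,sx,method='Nelder-Mead',options=dict(initial_simplex=sx+np.array([[0,0,0],[.008,0,0],[0,.008,0],[0,0,.15]]),xatol=2e-4,fatol=1e-4))
    return r.x,r.fun
def near(q,p,xyz):
    uv=proj(p,[xyz])[0]; L=masks_of(q,p)
    return min((d['region'] for d in L),key=lambda m:np.hypot(*(np.argwhere(m).mean(0)[::-1]-uv)))
CASE=[(-.028,.028,-.055,.055,0,.046)]
E
python3 - <<'E'
from m import *
P=[read_camera(n) for n in("scene","top")]
M=[near("case_center",p,[.53,-.293,.023]) for p in P]
for a in (1.0,-1.0,.0,1.5,):
  print('both',fit(P,M,CASE,[.53,-.293,a]))
for i in(0,1): print(i,fit(P[i:i+1],M[i:i+1],CASE,[.53,-.293,1.0]))
MM=[near("magazine",p,[.526,.1,.03]) for p in P]
for m in MM:
  print(m.sum())
p=P[1]
m=MM[1].astype(np.uint8); 
b=cv2.resize(p['color'][150:250,150:400],None,fx=3.2,fy=3.2,interpolation=cv2.INTER_CUBIC)
b=cv2.convertScaleAbs(b,alpha=1.8)
c,_=cv2.findContours(cv2.resize(m[150:250,150:400],None,fx=3.2,fy=3.2,interpolation=cv2.INTER_NEAREST),0,2)
cv2.drawContours(b,c,-1,(0,255,255),1)
# hypothesised magazine points
for x,y,z in [(-.033,-.165,.012),(.033,-.165,.012),(-.033,-.015,.012),(.033,-.015,.012),(-.062,.274,.066),(.062,.274,.066),(-.062,.105,.066),(.062,.105,.066),(0,0,.0)]:
  u=(proj(p,[[.528+x,.017+y,z]])[0]-[150,150])*3.2
  cv2.circle(b,tuple(int(t) for t in u),3,(0,0,255),1)
cv2.imwrite("pics/topc.png",b)
E
```

```text
both (array([ 0.52909945, -0.29186349, -0.41210235]), np.float64(0.19234532504126112))
both (array([ 0.52944479, -0.29138473, -0.4271459 ]), np.float64(0.18676225613273512))
both (array([ 0.52971536, -0.2915505 , -0.43635464]), np.float64(0.1935848670126491))
both (array([ 0.52891252, -0.2917142 ,  2.69888593]), np.float64(0.19347170340232345))
0 (array([ 0.5307108 , -0.29337615, -0.41301016]), np.float64(0.0724960254372019))
1 (array([ 0.52742177, -0.29005202,  2.68698676]), np.float64(0.048128342245989275))
6166
4575
```

View pics/topc.png

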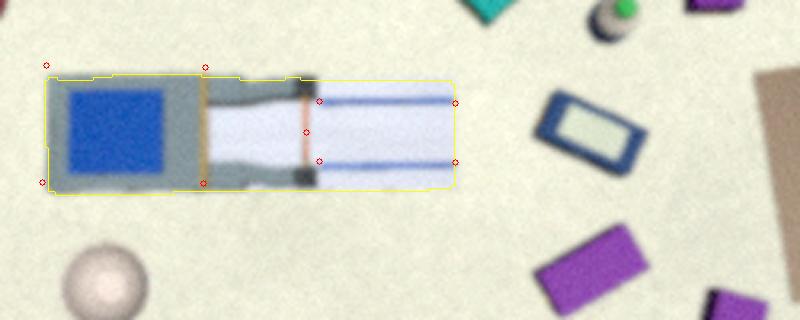

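```bash
cat >> m.py <<'E'
MAG=[(-.062,.062,-.165,.28,0,.004),(-.039,.039,-.165,-.015,0,.012),(-.062,-.038,0,.28,0,.057),(.038,.062,0,.28,0,.057),(-.062,.062,.105,.274,0,.066)]
E
python3 - <<'E'
from m import *
P=[read_camera(n) for n in("scene","top")]
M=[near("magazine",p,[.526,.06,.03]) for p in P]
for e in (.274,.28,.288):
  B=[tuple(e if k==3 and v==.28 else v for k,v in enumerate(b)) for b in MAG]
  print(e,fit(P,M,B,[.526,.017,.02]),*[fit(P[i:i+1],M[i:i+1],B,[.526,.017,.02]) for i in(0,1)])
# rails by colour in top: blue-ness ridges
p=P[1]; hsv=cv2.cvtColor(p['color'],cv2.COLOR_BGR2HSV).astype(int)
v=p['color'].astype(float); bl=v[:,:,0]-v[:,:,2]
for c in range(252,290,6):
  col=bl[170:215,c]; h=len(col)//2
  r=np.arange(170,215); 
  mid=191
  out=[]
  for lo,hi in((174,189),(194,210)):
    w=np.clip(bl[lo:hi,c]-np.median(bl[lo:hi,c])-8,0,None); out.append((w*np.arange(lo,hi)).sum()/max(w.sum(),1e-9))
  print(c,np.round([ray(p,(c,o),.012)[:2] for o in out],4).tolist())
# scene cam: rails / cover
q=P[0]; b=cv2.convertScaleAbs(cv2.resize(q['color'][170:300,200:360],None,fx=4.5,fy=4.5,interpolation=cv2.INTER_CUBIC),alpha=1.5)
x,f=fit(P,M,MAG,[.526,.017,.02])
for k in [(-.036,-.165,.012),(.036,-.165,.012),(-.036,-.015,.012),(.036,-.015,.012),(-.062,.274,.066),(.062,.274,.066),(-.062,.105,.066),(.062,.105,.066),(-.062,-.165,.004),(.062,-.165,.004),(-.034,0,.046),(.034,0,.046)]:
  t=boxes(*x,[(k[0],k[0],k[1],k[1],k[2],k[2])])[0][:1]
  u=(proj(q,t)[0]-[200,170])*4.5; cv2.circle(b,tuple(int(t) for t in u),4,(0,0,255),1)
cv2.imwrite("pics/sc.png",b)
E
```

```text
0.274 (array([0.5259868 , 0.01698603, 0.0103394 ]), np.float64(0.104902494199966)) (array([0.52952135, 0.01698615, 0.01876459]), np.float64(0.03565536114761059)) (array([0.52424835, 0.01800984, 0.02236644]), np.float64(0.031909876866649256))
0.28 (array([0.52607575, 0.01698511, 0.01414788]), np.float64(0.12333295781565401)) (array([0.52962888, 0.01188642, 0.02088045]), np.float64(0.04113614103819785)) (array([0.52429712, 0.01764773, 0.02202409]), np.float64(0.03482450642431845))
0.288 (array([0.52697621, 0.01347665, 0.01448593]), np.float64(0.15083270931636839)) (array([0.52988067, 0.0046622 , 0.0203462 ]), np.float64(0.05123123181189759)) (array([0.52424741, 0.01770894, 0.02182163]), np.float64(0.04254878616905633))
252 [[0.5625, -0.0052], [0.4911, -0.0061]]
258 [[0.5637, -0.0264], [0.4912, -0.0272]]
264 [[0.5637, -0.0476], [0.4921, -0.0483]]
270 [[0.5638, -0.0689], [0.4926, -0.0694]]
276 [[0.5643, -0.0901], [0.4932, -0.0906]]
282 [[0.5652, -0.1114], [0.4931, -0.1117]]
288 [[0.5659, -0.1326], [0.4939, -0.1329]]
```

View pics/sc.png

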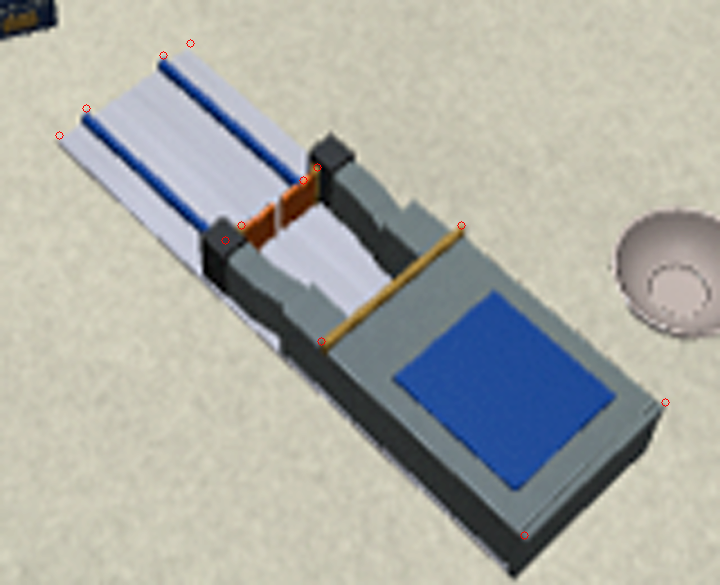

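```bash
cat >> m.py <<'E'
from scipy.spatial.transform import Rotation as Ro
def st():
    s=state(); R=Ro.from_quat(np.roll(s['orientation'],-1)).as_matrix(); return s,R
def go(pos,jaw):   # jaw: world heading wanted of tool y (mod pi)
    s,R=st(); d=R.T@(np.array(pos)-s['tool_pos'])*100
    h=np.arctan2(R[1,1],R[0,1]); t=-(jaw-h); t=(t+np.pi/2)%np.pi-np.pi/2
    print('t',s['time'],'pos',s['tool_pos'].round(4),'tilt',R[:,0].round(3),'head',round(h,3),'shift cm',d.round(2),'turn',round(t,3),'or',round(t-np.sign(t)*np.pi,3),'q',np.round(s['qpos'],2),'F',s['force'].round(1))
MX,MY,MA=.5268,.0172,.021
def mag(x,y,z):
    c,s_=np.cos(MA),np.sin(MA); return [MX+c*x-s_*y,MY+s_*x+c*y,z]
E
python3 - <<'E'
from m import *
a=-.42
g=np.array([.529,-.2917])-.006*np.array([np.cos(a),np.sin(a)]); print(g)
go([.5,.3,.25],a); go([g[0],g[1],.15],a); print(st()[1].round(3))
E
```

```text
[ 0.52352147 -0.28925344]
t 1.3 pos [0.1524 0.6575 0.2516] tilt [-0. -0. -1.] head -1.799 shift cm [  0.16  26.98 -41.93] turn -1.379 or 1.763 q [ 1.63  0.36  0.01 -0.   -1.22 -0.29] F [ 0.4 -0.3 -0.3]
t 1.3 pos [0.1524 0.6575 0.2516] tilt [-0. -0. -1.] head -1.799 shift cm [ 10.16  83.85 -57.53] turn -1.379 or 1.763 q [ 1.63  0.36  0.01 -0.   -1.22 -0.29] F [ 0.4 -0.3 -0.3]
[[-0.    -0.226 -0.974]
 [-0.    -0.974  0.226]
 [-1.     0.    -0.   ]]
```

Request:
servo_tool(
  moves=[
    [100,0,2.2,-3.5,0.09],
    [100,0,4.4,-7,0.18],
    [100,0,6.6,-10.5,0.27],
    [100,0,8.8,-14,0.36],
    [100,0,11,-17.5,0.45],
    [100,0,13.2,-21,0.54],
    [100,0,15.4,-24.5,0.63],
    [100,0,17.6,-28,0.72],
    [100,0,19.8,-31.5,0.81],
    [100,0,22,-35,0.9],
  ],
)

```text
time: 2.13
tool_pos: [0.4448, 0.3626, 0.252]
orientation: [-0.379, 0.597, -0.379, -0.597]
force: [-0.2, 0.1, -1.3]
width: 0.0877
```

```bash
python3 - <<'E'
from m import *
go([.5235,-.2893,.15],-.42)
E
```

```text
t 2.1333 pos [0.4448 0.3626 0.252 ] tilt [ 0.     0.001 -1.   ] head -2.703 shift cm [ 10.16  20.59 -62.36] turn 0.859 or -2.283 q [ 1.02  0.19 -0.22  0.   -1.16 -0.59] F [-0.2  0.1 -1.3]
```

Request:
servo_tool(
  moves=[
    [100,0,1.3,-3.9,0.08],
    [100,0,2.6,-7.8,0.16],
    [100,0,3.9,-11.7,0.24],
    [100,0,5.2,-15.6,0.32],
    [100,0,6.5,-19.5,0.4],
    [100,0,7.8,-23.4,0.48],
    [100,0,9.1,-27.3,0.56],
    [100,0,10.4,-31.2,0.64],
    [100,0,11.7,-35.1,0.72],
    [100,0,13,-39,0.8],
  ],
)

```text
time: 2.97
tool_pos: [0.4933, -0.0458, 0.2521]
orientation: [0.582, -0.402, 0.581, 0.402]
force: [1.3, 0.1, 0.5]
width: 0.0877
```

```bash
python3 - <<'E'
from m import *
go([.5235,-.2893,.15],-.42)
E
```

```text
t 2.9667 pos [ 0.4933 -0.0458  0.2521] tilt [ 0.001  0.    -1.   ] head 2.781 shift cm [ 10.21 -11.41 -21.72] turn 0.059 or -3.082 q [ 0.3   0.06 -0.37  0.   -1.14 -0.67] F [1.3 0.1 0.5]
```

Request:
servo_tool(
  moves=[
    [100,0,-1.8,-3.5,0.03],
    [100,0,-3.6,-7,0.06],
    [100,1,-5.5,-10.5,0.06],
    [100,3,-7.4,-14,0.06],
    [100,5,-9.3,-17.5,0.06],
    [100,7,-10.7,-20.3,0.06],
    [100,9,-11.4,-21.7,0.06],
    [100,10,-11.4,-21.7,0.06],
    [100,10,-11.4,-21.7,0.06],
  ],
)

```text
time: 3.72
tool_pos: [0.5226, -0.2877, 0.1484]
orientation: [0.592, -0.383, 0.594, 0.386]
force: [-0.7, -0.0, 0.2]
width: 0.0877
```

```bash
python3 - <<'E'
from m import *
go([.5235,-.2893,.04],-.42)
for n in("scene","top"):
    p=read_camera(n)
    for d in pinpoint("case_center",p)[:4]: print(n,np.round(d['position'],3),d['confidence'])
    if n=="scene":
        b=cv2.resize(p['color'][90:250,90:290],None,fx=4,fy=4,interpolation=cv2.INTER_CUBIC); cv2.imwrite("pics/g.png",cv2.convertScaleAbs(b,alpha=1.4))
E
```

```text
t 3.7167 pos [ 0.5226 -0.2877  0.1484] tilt [-0.005  0.002 -1.   ] head 2.722 shift cm [10.84 -0.21 -0.1 ] turn 0.0 or -3.141 q [-0.18  0.32 -0.3  -0.   -0.96 -0.24] F [-0.7 -0.   0.2]
scene [ 0.382 -0.293  0.022] 0.86
scene [ 0.534 -0.289  0.023] 0.82
scene [ 0.728 -0.434  0.024] 0.77
scene [ 0.302 -0.44   0.024] 0.59
top [ 0.379 -0.294  0.026] 0.91
top [ 0.724 -0.43   0.024] 0.74
top [ 0.309 -0.438  0.029] 0.59
top [ 0.533 -0.295  0.02 ] 0.58
```

View pics/g.png

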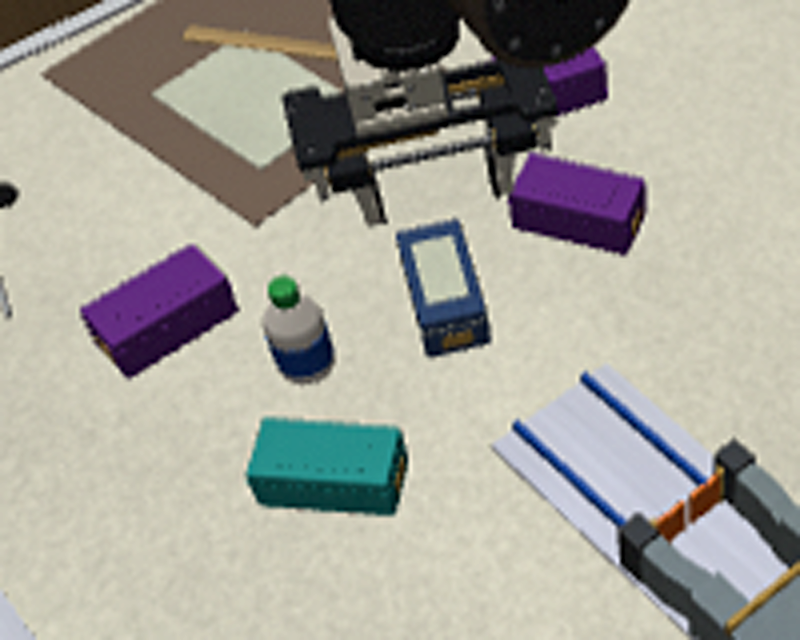

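Request:
servo_tool(
  moves=[
    [100,2.5,-0.1,0,0],
    [100,5,-0.2,-0.1,0],
    [100,7,-0.2,-0.1,0],
    [100,9,-0.2,-0.1,0],
    [100,10.2,-0.2,-0.1,0],
    [100,10.8,-0.2,-0.1,0],
    [100,10.8,-0.2,-0.1,0],
  ],
)

```text
time: 4.5
tool_pos: [0.5261, -0.288, 0.0436]
orientation: [0.592, -0.386, 0.592, 0.386]
force: [-0.7, -0.4, -0.7]
width: 0.088
```

Request:
servo_tool(
  moves=[
    [30,0,0,0,0],
    [30,0,0,0,0],
    [30,0,0,0,0],
    [30,0,0,0,0],
    [30,0,0,0,0],
    [30,0,0,0,0],
    [30,0,0,0,0],
    [30,0,0,0,0],
  ],
  grip_force=25,
)

```text
time: 5.17
tool_pos: [0.5274, -0.2892, 0.0446]
orientation: [0.593, -0.387, 0.592, 0.385]
force: [3.0, 0.2, 5.8]
width: 0.056
```

Request:
servo_tool(
  moves=[
    [30,-1,0,0,0],
    [30,-3,0,0,0],
    [30,-6,0,0,0],
    [30,-8,0,0,0],
    [30,-10,0,0,0],
    [30,-10,0,0,0],
  ],
)

```text
time: 5.67
tool_pos: [0.5264, -0.2891, 0.1472]
orientation: [0.593, -0.387, 0.592, 0.385]
force: [0.6, -0.6, -3.4]
width: 0.0554
```

```bash
python3 - <<'E'
from m import *
go(mag(0,-.09,.14),MA)
print(state()['width'])
P=[read_camera(n) for n in("scene","top")]
for p in P:
    for d in pinpoint("case_center",p)[:5]: print(np.round(d['position'],3),d['confidence'])
E
```

```text
t 5.6667 pos [ 0.5264 -0.2891  0.1472] tilt [ 0.003 -0.001 -1.   ] head 2.725 shift cm [ 0.7   8.55 19.87] turn -0.438 or 2.704 q [-0.18  0.32 -0.3   0.   -0.95 -0.24] F [ 0.6 -0.6 -3.4]
0.0554377509108237
[ 0.525 -0.285  0.126] 0.79
[ 0.306 -0.442  0.023] 0.73
[ 0.711 -0.203  0.025] 0.7
[ 0.384 -0.29   0.018] 0.56
[ 0.722 -0.432  0.021] 0.83
[ 0.523 -0.292  0.12 ] 0.69
[ 0.376 -0.294  0.024] 0.68
[ 0.307 -0.438  0.026] 0.56
[ 0.712 -0.2    0.025] 0.44
```

Request:
servo_tool(
  moves=[
    [30,0,1.2,2.8,-0.06],
    [30,0,2.4,5.6,-0.12],
    [30,0,3.6,8.4,-0.18],
    [30,0,4.8,11.2,-0.25],
    [30,0,6,14,-0.31],
    [30,0,7.2,16.8,-0.37],
    [30,0.3,8.2,19,-0.42],
    [30,0.7,8.55,19.9,-0.438],
    [30,0.7,8.55,19.9,-0.438],
    [30,0.7,8.55,19.9,-0.438],
  ],
)

```text
time: 6.7
tool_pos: [0.5273, -0.072, 0.1352]
orientation: [0.494, -0.505, 0.496, 0.506]
force: [0.1, -0.6, -4.1]
width: 0.0559
```

```bash
python3 - <<'E'
from m import *
go(mag(0,-.09,.05),MA)
P=[read_camera(n) for n in("scene","top")]
zb=state()['tool_pos'][2]-.043
B=[(-.028,.028,-.055,.055,zb,zb+.046)]
M=[near("case_center",p,mag(0,-.09,zb+.023)) for p in P]
for i in (0,1): print(M[i].sum(),fit(P[i:i+1],M[i:i+1],B,mag(0,-.09,0)[:2]+[MA]))
cv2.imwrite("pics/h.png",cv2.convertScaleAbs(cv2.resize(P[0]['color'][140:300,190:390],None,fx=4,fy=4,interpolation=cv2.INTER_CUBIC),alpha=1.4))
E
```

```text
t 6.7 pos [ 0.5273 -0.072   0.1352] tilt [-0.003 -0.001 -1.   ] head -3.12 shift cm [ 8.52 -0.17 -0.07] turn 0.001 or -3.141 q [ 0.23  0.24 -0.46 -0.   -0.88 -0.21] F [ 0.1 -0.6 -4.1]
456 (array([ 0.5254742 , -0.0728592 , -0.10116806]), np.float64(0.49865748709122204))
469 (array([ 0.52868986, -0.07278016,  0.021     ]), np.float64(1.0))
```

View pics/h.png

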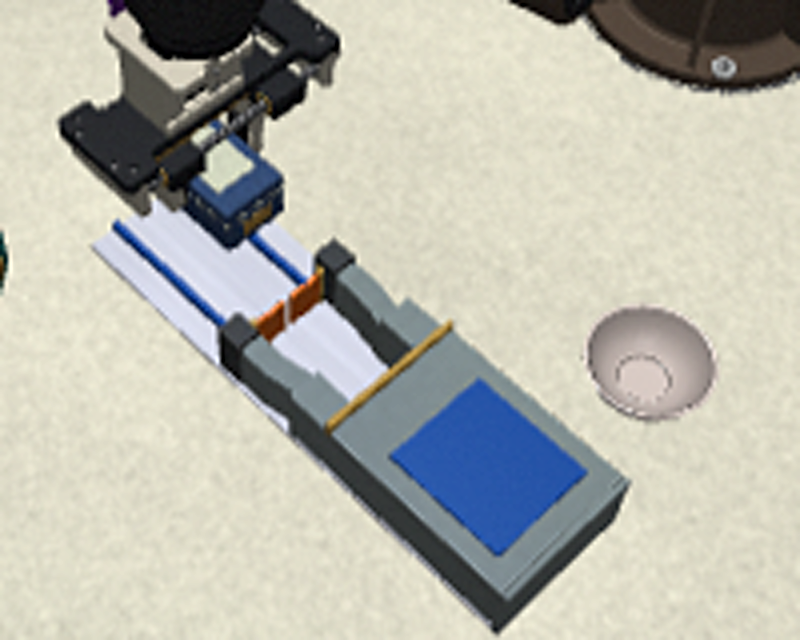

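Request:
servo_tool(
  moves=[
    [30,2,-0.1,0,0],
    [30,4,-0.15,-0.1,0],
    [30,6,-0.15,-0.1,0],
    [30,7,-0.15,-0.1,0],
    [30,7.5,-0.15,-0.1,0],
    [30,7.5,-0.15,-0.1,0],
    [30,7.5,-0.15,-0.1,0],
  ],
)

```text
time: 7.48
tool_pos: [0.5303, -0.0734, 0.0621]
orientation: [-0.495, 0.505, -0.495, -0.505]
force: [0.0, 0.3, -3.3]
width: 0.0557
```

```bash
python3 - <<'E'
from m import *
go(mag(0,-.09,.047),MA)
P=[read_camera(n) for n in("scene","top")]
cv2.imwrite("pics/i.png",cv2.convertScaleAbs(cv2.resize(P[0]['color'][170:250,200:300],None,fx=7,fy=7,interpolation=cv2.INTER_CUBIC),alpha=1.4))
E
```

```text
t 7.4833 pos [ 0.5303 -0.0734  0.0621] tilt [ 0. -0. -1.] head -3.121 shift cm [1.51 0.16 0.07] turn -0.0 or 3.141 q [ 0.23  0.33 -0.53  0.   -0.71 -0.21] F [ 0.   0.3 -3.3]
```

View pics/i.png

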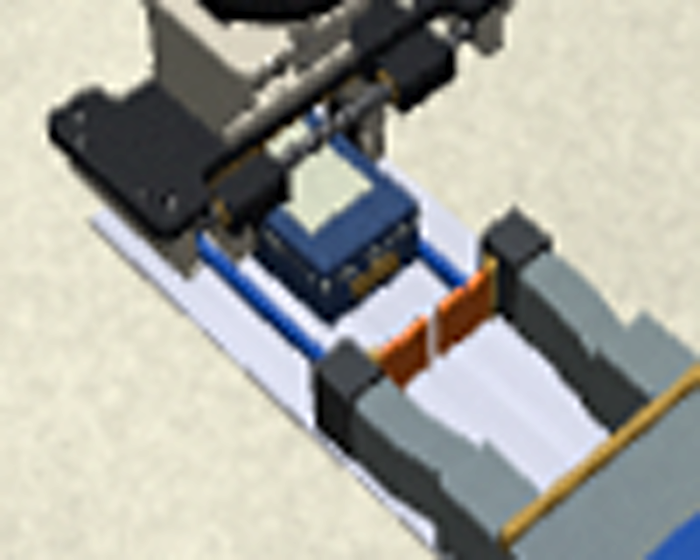

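Request:
servo_tool(
  moves=[
    [30,0.5,0.1,0.1,0],
    [30,0.9,0.15,0.1,0],
    [30,1.1,0.15,0.1,0],
    [30,1.2,0.15,0.1,0],
    [30,1.2,0.15,0.1,0],
  ],
)

```text
time: 8.0
tool_pos: [0.5281, -0.0722, 0.0493]
orientation: [0.495, -0.505, 0.495, 0.505]
force: [0.9, 0.6, -4.6]
width: 0.0554
```

Request:
servo_tool(
  moves=[
    [30,0.1,0,0,0],
    [30,0.2,0,0,0],
    [30,0.2,0,0,0],
  ],
)

```text
time: 8.25
tool_pos: [0.5284, -0.0722, 0.0486]
orientation: [-0.495, 0.505, -0.495, -0.505]
force: [-5.5, 1.9, 7.8]
width: 0.0559
```

Request:
servo_tool(
  moves=[
    [40,-0.1,0,0,0],
    [100,-0.1,0,0,0],
    [100,-0.1,0,0,0],
    [100,-0.1,0,0,0],
    [100,-0.1,0,0,0],
    [100,-0.1,0,0,0],
  ],
)

```text
time: 8.75
tool_pos: [0.5284, -0.0722, 0.0486]
orientation: [-0.495, 0.505, -0.495, -0.505]
force: [0.2, -0.3, 0.8]
width: 0.0835
```

Request:
servo_tool(
  moves=[
    [100,-1,0,0,0],
    [100,-3,0,0,0],
    [100,-5,0,0,0],
    [100,-7,0,0,0],
    [100,-7,0,-3,0],
    [100,-7,0,-6,0],
    [0,-7,0,-8,0],
    [0,-7,0,-8.2,0],
    [0,-7,0,-8.2,0],
  ],
)

```text
time: 9.5
tool_pos: [0.5299, -0.1553, 0.1191]
orientation: [-0.495, 0.505, -0.495, -0.505]
force: [-0.0, 0.1, -0.2]
width: 0.0731
```

```bash
cat >> m.py <<'E'
def inmag(v):
    c,s_=np.cos(MA),np.sin(MA); dx,dy=v[0]-MX,v[1]-MY
    return np.round([c*dx+s_*dy,-s_*dx+c*dy],4),round(v[2]-MA,3)
E
python3 - <<'E'
from m import *
go(mag(0,-.175,.045),MA); print(state()['width'])
P=[read_camera(n) for n in("scene","top")]
B=[(-.028,.028,-.055,.055,.004,.05)]
for p in P:
  m=near("case_center",p,mag(0,-.09,.03)); v,f=fit([p],[m],B,mag(0,-.09,0)[:2]+[MA]); print(v,inmag(v),f)
  for d in pinpoint("case_center",p)[:5]:
    x=d['position']; 
    if abs(x[0]-.53)<.05 and x[1]>-.15: print(x,d['confidence'],inmag([x[0],x[1],0])[0])
cv2.imwrite("pics/j.png",cv2.convertScaleAbs(np.hstack([cv2.resize(P[0]['color'][170:250,190:290],None,fx=4,fy=4,interpolation=cv2.INTER_CUBIC),cv2.resize(P[1]['color'][150:230,230:330],None,fx=4,fy=4,interpolation=cv2.INTER_CUBIC)]),alpha=1.5))
E
```

```text
t 9.5 pos [ 0.5299 -0.1553  0.1191] tilt [ 0. -0. -1.] head -3.123 shift cm [ 7.41 -0.05 -0.25] turn -0.002 or 3.14 q [ 0.07  0.28 -0.43  0.   -0.85 -0.05] F [-0.   0.1 -0.2]
0.07312986162481044
[ 0.52911048 -0.07373782 -0.03354224] (array([ 0.0004, -0.091 ]), np.float64(-0.055)) 0.0681766011171474
[0.5283, -0.0721, 0.0246] 0.8 [-0.0004 -0.0893]
[ 0.49997796 -0.07111167  0.44647545] (array([-0.0287, -0.0877]), np.float64(0.425)) 0.6988461099051754
[0.527, -0.075, 0.0225] 0.54 [-0.0017 -0.0922]
```

View pics/j.png

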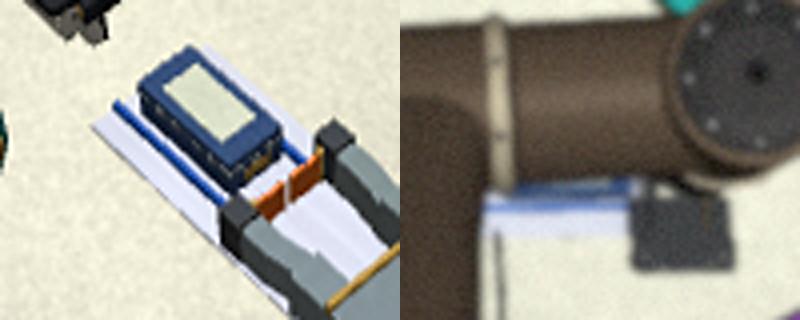

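Request:
servo_tool(
  moves=[
    [0,0,0,-0.2,0],
    [0,1.5,0,-0.2,0],
    [0,3.5,0,-0.2,0],
    [0,5.5,0,-0.2,0],
    [0,7,0,-0.2,0],
    [0,7.8,0,-0.2,0],
    [0,7.8,0,-0.2,0],
    [0,7.8,0,-0.2,0],
    [0,7.8,0,-0.2,0],
  ],
)

```text
time: 10.55
tool_pos: [0.5308, -0.1561, 0.0414]
orientation: [-0.495, 0.506, -0.494, -0.505]
force: [-0.2, -1.4, -0.5]
width: 0.0006
```

```bash
python3 - <<'E'
from m import *
go(mag(0,-.155,.04),MA); print(state()['width'], inmag(list(state()['tool_pos'][:2])+[0]))
go(mag(0,0,.04),MA)
E
```

```text
t 10.55 pos [ 0.5308 -0.1561  0.0414] tilt [ 0.001 -0.    -1.   ] head -3.12 shift cm [0.14 0.03 1.84] turn 0.0 or -3.141 q [ 0.07  0.39 -0.5   0.   -0.68 -0.05] F [-0.2 -1.4 -0.5]
0.0005664749718573951 (array([ 0.0003, -0.1734]), -0.021)
t 10.55 pos [ 0.5308 -0.1561  0.0414] tilt [ 0.001 -0.    -1.   ] head -3.12 shift cm [ 0.14  0.02 17.34] turn 0.0 or -3.141 q [ 0.07  0.39 -0.5   0.   -0.68 -0.05] F [-0.2 -1.4 -0.5]
```

Request:
servo_tool(
  moves=[
    [0,0,0,0.9,0],
    [0,0,0,1.4,0],
    [0,0,0,1.9,0],
    [0,0,0,2.6,0],
    [0,0,0,3.3,0],
    [0,0,0,4,0],
    [0,0,0,4.7,0],
    [0,0,0,5.4,0],
    [0,0,0,6.1,0],
    [0,0,0,6.6,0],
  ],
)

```text
time: 11.38
tool_pos: [0.5291, -0.0907, 0.0415]
orientation: [-0.495, 0.506, -0.495, -0.505]
force: [1.7, -10.0, 2.5]
width: 0.0002
```

Request:
servo_tool(
  moves=[
    [0,0,0,0.6,0],
    [0,0,0,1.2,0],
    [0,0,0,1.8,0],
    [0,0,0,2.4,0],
    [0,0,0,3,0],
    [0,0,0,3.6,0],
    [0,0,0,4.2,0],
    [0,0,0,4.6,0],
    [0,0,0,4.6,0],
  ],
)

```text
time: 12.13
tool_pos: [0.528, -0.0437, 0.0413]
orientation: [-0.495, 0.506, -0.494, -0.505]
force: [0.5, -1.6, 0.9]
width: 0.0002
```

```bash
python3 - <<'E'
from m import *
go(mag(0,.025,.04),MA); print(inmag(list(state()['tool_pos'][:2])+[0]))
p=read_camera("scene")
m=near("case_center",p,mag(0,.005,.03))
for d in pinpoint("case_center",p)[:6]: 
    x=d['position']; print(x,inmag([x[0],x[1],0])[0])
cv2.imwrite("pics/k.png",cv2.convertScaleAbs(cv2.resize(p['color'][170:270,200:330],None,fx=5,fy=5,interpolation=cv2.INTER_CUBIC),alpha=1.5))
E
```

```text
t 12.1333 pos [ 0.528  -0.0437  0.0413] tilt [ 0.001 -0.    -1.   ] head -3.12 shift cm [ 0.13 -0.02  8.59] turn 0.001 or -3.141 q [ 0.29  0.36 -0.56  0.   -0.65 -0.27] F [ 0.5 -1.6  0.9]
(array([-0.0001, -0.0609]), -0.021)
[0.5247, 0.0264, 0.0258] [-0.0019  0.0092]
[0.5284, -0.0721, 0.0035] [-0.0003 -0.0893]
[0.7099, -0.202, 0.0243] [ 0.1785 -0.223 ]
[0.7265, -0.4315, 0.0237] [ 0.1902 -0.4528]
[0.6569, -0.317, 0.0004] [ 0.1231 -0.3369]
[0.3817, -0.29, 0.0222] [-0.1515 -0.3041]
```

View pics/k.png

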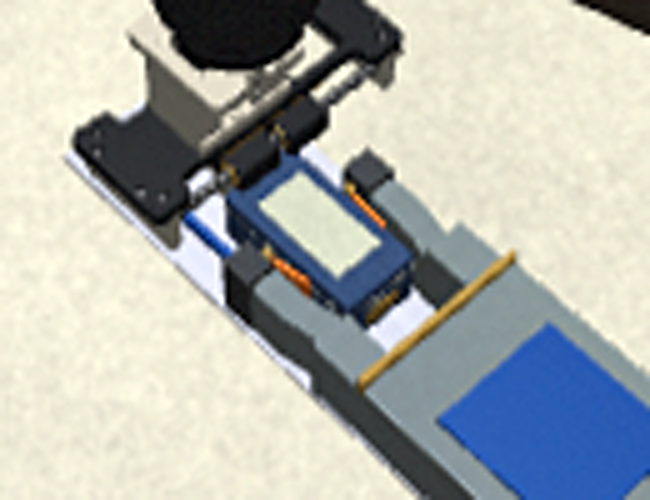

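Request:
servo_tool(
  moves=[
    [0,0,0,0.5,0],
    [0,0,0,1,0],
    [0,0,0,1.5,0],
    [0,0,0,2,0],
    [0,0,0,2.5,0],
    [0,0,0,3,0],
    [0,0,0,3.5,0],
    [0,0,0,4,0],
    [0,0,0,4.5,0],
    [0,0,0,5,0],
  ],
)

```text
time: 13.12
tool_pos: [0.5264, 0.0052, 0.0407]
orientation: [-0.494, 0.505, -0.495, -0.505]
force: [0.5, -8.0, 2.9]
width: 0.0002
```

Request:
servo_tool(
  moves=[
    [0,0,0,0.5,0],
    [0,0,0,1,0],
    [0,0,0,1.5,0],
    [0,0,0,2,0],
    [0,0,0,2.5,0],
    [0,0,0,3,0],
    [0,0,0,3.4,0],
    [0,0,0,3.4,0],
  ],
)

```text
time: 13.78
tool_pos: [0.5257, 0.0398, 0.0406]
orientation: [0.494, -0.505, 0.495, 0.505]
force: [0.1, -1.8, 1.6]
width: 0.0007
```

```bash
python3 - <<'E'
from m import *
go(mag(0,.0355,.04),MA); print(inmag(list(state()['tool_pos'][:2])+[0]))
for i in range(3): read_camera("top"); s=state(); print(s['force'].round(2),s['joint_torque'].round(2))
E
```

```text
t 13.7833 pos [0.5257 0.0398 0.0406] tilt [-0. -0. -1.] head -3.12 shift cm [ 0.06 -0.06  1.29] turn 0.0 or -3.141 q [ 0.45  0.36 -0.56  0.   -0.65 -0.43] F [ 0.1 -1.8  1.6]
(array([-0.0006,  0.0226]), -0.021)
[-0.64 -1.47  1.02] [  1.   -47.09  19.12   4.24   0.27  -0.09]
[-1.32 -1.34  1.71] [ 8.300e-01 -4.707e+01  1.903e+01  4.230e+00  2.500e-01 -4.000e-02]
[ 0.88 -1.52  1.22] [ 7.200e-01 -4.707e+01  1.898e+01  4.230e+00  2.400e-01 -2.000e-02]
```

Request:
servo_tool(
  moves=[
    [0,0,0,0.2,0],
    [0,0,0,0.4,0],
    [0,0,0,0.6,0],
    [0,0,0,0.8,0],
  ],
)

```text
time: 14.27
tool_pos: [0.5254, 0.0471, 0.0405]
orientation: [0.494, -0.505, 0.495, 0.505]
force: [0.5, -5.7, 3.2]
width: 0.0003
```

Request:
servo_tool(
  moves=[
    [0,0,0,0.1,0],
    [0,0,0,0.2,0],
    [0,0,0,0.3,0],
    [0,0,0,0.4,0],
  ],
)

```text
time: 14.6
tool_pos: [0.5253, 0.0511, 0.0405]
orientation: [0.494, -0.505, 0.495, 0.505]
force: [0.5, -5.6, 2.9]
width: 0.0005
```

Request:
servo_tool(
  moves=[
    [0,0,0,0.1,0],
    [0,0,0,0.2,0],
    [0,0,0,0.3,0],
  ],
)

```text
time: 14.85
tool_pos: [0.5256, 0.0545, 0.0405]
orientation: [-0.495, 0.505, -0.495, -0.505]
force: [0.7, -3.6, 2.0]
width: 0.0005
```

Request:
servo_tool(
  moves=[
    [0,0,0,0.1,0],
    [0,0,0,0.2,0],
    [0,0,0,0.3,0],
  ],
)

```text
time: 15.1
tool_pos: [0.5254, 0.0578, 0.0405]
orientation: [0.495, -0.505, 0.495, 0.505]
force: [-0.3, -4.0, 2.2]
width: 0.0006
```

Request:
servo_tool(
  moves=[
    [0,0,0,0.1,0],
    [0,0,0,0.2,0],
    [0,0,0,0.3,0],
  ],
)

```text
time: 15.35
tool_pos: [0.5254, 0.0609, 0.0405]
orientation: [0.495, -0.505, 0.495, 0.505]
force: [-0.3, -3.2, 1.8]
width: 0.0004
```

Request:
servo_tool(
  moves=[
    [0,0,0,0.1,0],
    [0,0,0,0.2,0],
    [0,0,0,0.3,0],
  ],
)

```text
time: 15.6
tool_pos: [0.5254, 0.0639, 0.0405]
orientation: [0.495, -0.505, 0.495, 0.505]
force: [0.6, -3.7, 1.1]
width: 0.0003
```

Request:
servo_tool(
  moves=[
    [0,0,0,0.1,0],
    [0,0,0,0.2,0],
    [0,0,0,0.3,0],
  ],
)

```text
time: 15.85
tool_pos: [0.5253, 0.0669, 0.0405]
orientation: [0.495, -0.505, 0.495, 0.505]
force: [-0.3, -3.7, 1.2]
width: 0.0003
```

Request:
servo_tool(
  moves=[
    [0,0,0,0.1,0],
    [0,0,0,0.2,0],
    [0,0,0,0.3,0],
  ],
)

```text
time: 16.1
tool_pos: [0.5252, 0.0699, 0.0405]
orientation: [0.495, -0.505, 0.495, 0.505]
force: [-0.5, -3.5, 1.5]
width: 0.0004
```

Request:
servo_tool(
  moves=[
    [0,0,0,0.1,0],
    [0,0,0,0.2,0],
    [0,0,0,0.3,0],
  ],
)

```text
time: 16.35
tool_pos: [0.5252, 0.0729, 0.0405]
orientation: [0.495, -0.505, 0.495, 0.505]
force: [0.4, -3.4, 0.8]
width: 0.0007
```

Request:
servo_tool(
  moves=[
    [0,0,0,0.1,0],
    [0,0,0,0.2,0],
    [0,0,0,0.3,0],
  ],
)

```text
time: 16.6
tool_pos: [0.525, 0.0748, 0.0406]
orientation: [-0.494, 0.505, -0.495, -0.505]
force: [2.5, -9.5, 0.6]
width: -0.0
```

Request:
servo_tool(
  moves=[
    [0,0,0,0.05,0],
    [0,0,0,0.1,0],
  ],
)

```text
time: 16.77
tool_pos: [0.5249, 0.0757, 0.0405]
orientation: [-0.494, 0.505, -0.495, -0.505]
force: [2.4, -11.4, 0.6]
width: 0.0003
```

Request:
servo_tool(
  moves=[
    [0,0,0,0.1,0],
    [0,0,0,0.2,0],
    [0,0,0,0.25,0],
  ],
)

```text
time: 17.02
tool_pos: [0.5248, 0.0781, 0.0405]
orientation: [-0.494, 0.505, -0.495, -0.505]
force: [1.5, -10.9, 2.1]
width: 0.0005
```

Request:
servo_tool(
  moves=[
    [0,0,0,0.08,0],
    [0,0,0,0.16,0],
    [0,0,0,0.16,0],
  ],
)

```text
time: 17.27
tool_pos: [0.5249, 0.0798, 0.0405]
orientation: [-0.494, 0.505, -0.495, -0.505]
force: [1.2, -10.5, 0.8]
width: 0.0004
```

Request:
servo_tool(
  moves=[
    [0,0,0,-0.2,0],
    [0,0,0,-0.5,0],
    [0,0,0,-0.7,0],
    [0,0,0,-0.7,0],
    [0,-1,0,-0.7,0],
    [0,-3,0,-0.7,0],
    [0,-6,0,-0.7,0],
    [0,-9,0,-0.7,0],
    [0,-12,0,-0.7,0],
    [0,-12,0,-0.7,0],
  ],
)

```text
time: 18.1
tool_pos: [0.5284, 0.0752, 0.1675]
orientation: [-0.498, 0.507, -0.491, -0.504]
force: [1.7, 0.5, 0.4]
width: 0.0005
```

Request:
servo_tool(
  moves=[
    [0,-3,0,-4,0],
    [0,-6,0,-8,0],
    [0,-6,0,-12,0],
    [0,-6,0,-16,0],
    [0,-6,0,-20,0],
    [0,-6,0,-24,0],
    [0,-6,0,-28,0],
    [0,-6,0,-28,0],
    [0,-6,0,-28,0],
  ],
)

```text
time: 18.85
tool_pos: [0.5307, -0.2085, 0.2208]
orientation: [-0.496, 0.504, -0.496, -0.504]
force: [1.0, 0.5, -0.5]
width: 0.0006
```

```bash
python3 - <<'E'
from m import *
s=state(); print(s['time'],s['tool_pos'],s['force'])
P=[read_camera(n) for n in("scene","top")]
for p in P:
  for q in("case_center","sprayer","glue","bowl"):
    for d in pinpoint(q,p)[:6]:
      x=d['position']
      if q!="case_center" or (abs(x[0]-.53)<.05 and x[1]>-.05): print(q,x,round(d['confidence'],2),inmag([x[0],x[1],0])[0])
cv2.imwrite("pics/l.png",cv2.convertScaleAbs(np.hstack([cv2.resize(P[0]['color'][180:270,220:320],None,fx=4,fy=4,interpolation=cv2.INTER_CUBIC),cv2.resize(P[1]['color'][150:240,180:280],None,fx=4,fy=4,interpolation=cv2.INTER_CUBIC)]),alpha=1.5))
E
```

```text
18.85 [ 0.53066267 -0.20854022  0.22075204] [ 0.9921364   0.47488461 -0.53552399]
case_center [0.5224, 0.1512, 0.0267] 0.69 [-0.0016  0.1341]
sprayer [0.6785, 0.3902, 0.0001] 0.96 [0.1595 0.3697]
sprayer [0.5281, -0.0671, -0.0021] 0.72 [-0.0005 -0.0843]
glue [0.5253, 0.1481, 0.0274] 0.68 [0.0012 0.1309]
glue [0.6563, -0.3173, -0.0001] 0.52 [ 0.1224 -0.3371]
bowl [0.3523, 0.2295, 0.0026] 0.73 [-0.17    0.2159]
case_center [0.5271, 0.1445, 0.0229] 0.42 [0.003  0.1273]
sprayer [0.6784, 0.3855, 0.0021] 0.6 [0.1593 0.365 ]
glue [0.3573, 0.2322, 0.0008] 0.36 [-0.1649  0.2185]
bowl [0.3586, 0.2314, -0.0023] 0.57 [-0.1637  0.2177]
```

View pics/l.png

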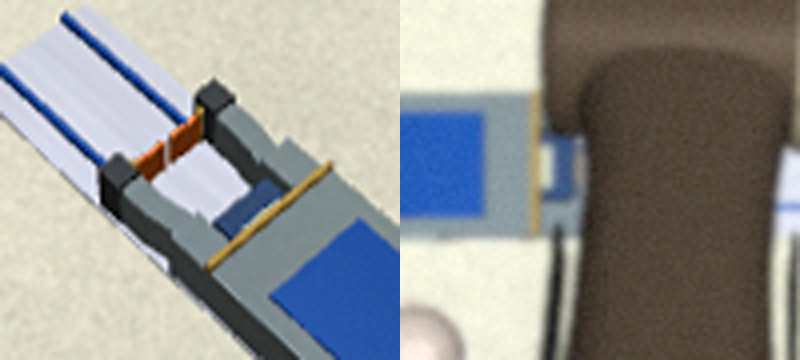

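```bash
python3 -c "
from workcell import *
print(hand_in())"
```

```text
the job is handed in; nothing more can be done
None
```

I put the blue case in the tray, let go of it, and pushed it with the closed gripper through both flaps and on under the cover until it met the back block. I handed the job in after about 19 s of the 54 s allowed.

- **Push on the block:** The push force rose from about 3.5 N to 10–11 N when the case met the block. It stayed there while I pressed on for an estimated 5 mm. That figure comes from the tool's travel, since the block is hidden and its movement can't be seen. The highest push force I read was 11.4 N.
- **Last pictures:** Both flaps are shut and the hand is clear. The case is straight, with its centre about 127–134 mm past the gate and within about 3 mm of the middle line.
- **Bottles and bowl:** The spray bottle, glue bottle and bowl were found within about 6 mm of their starting positions. That is close to the networks' own error. The top view could not confirm the glue bottle, and the networks gave a few false hits for the glue and spray bottles.
- **Camera disagreement:** The two cameras disagreed by 3–5 mm in x, so I used their average.

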